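Move a freshly glued mosaic coaster to its curing plate with a spatula

TASK

The mosaic on the walnut coaster under the wire plant stand is still setting, so don't touch the coaster with the gripper: take the spatula out of its wooden sleeve, slide the blade under the coaster between its runners, lift it and bring it out level. Set it down gently on the aluminium curing plate, centred between the brass stops and square to them, with its runners pointing towards the plate's open end (the side with the two wider-spaced pins). Draw the spatula out, leave it lying flat on the table off the plate, and leave the dispenser, tumbler, dish and sunglasses case where they stand.

Things in the scene. Friction and masses are not known exactly. Their poses are not given: they have to be found in the camera images.
- spatula: Loose steel spatula, 130 g; x to the tip, z up, origin on the blade's underside, to lie under the load's centre. Blade 2.5 mm thick, 50 wide, x -56 to +34. Shank 14 wide rises x -53 to -75. Black handle 18 wide, z 24 to 44, x -70 to -200, tail foot down to z 0: it lies flat with handle raised. At first the sleeve hides the handle behind x = -106; the stand lets the hand hold only the rear part.
- caddy: Fixed wooden sleeve, a tunnel 120 mm long (x), 60 wide, 66 high; origin at the centre of its underside. Mouth at x = -60 mm, facing its -x; far end closed; inside 44 mm wide, 60 high, its floor is the table. The spatula lies in it along x, blade out of the mouth pointing to the sleeve's -x.
- stand: Fixed black wire plant stand over the coaster, open on all sides below its top. Origin on the table. Front edge x = -110 mm, back x = +65, 8 mm legs at those x and y = +-80. Wire top z = 85 to 93 mm, wires along x every 40 mm: the hand cannot pass through it or work under it. Its front (-x) faces the free middle of the table.
- coaster: Loose square walnut coaster 84 x 84 mm, 15 high, 100 g, coloured mosaic on top. Stands on two runners along its x, each 8 mm wide and 8 high, at y = +-38 mm (68 free between them); underside of its board at z = 8 mm. Origin at the centre of its underside (bottom of the runners), z up; at first its +x points roughly as the stand's +x.
- plate: Fixed aluminium plate 140 x 140 x 8 mm, origin at the centre of its underside. Brass stops 14 mm above its top: side bars 50 mm long, inner faces y = +-52; 10 mm pins at x = +57, y = +-30 and at x = -57, y = +-37. The blade enters and leaves from the -x side between the last two (64 mm free), which faces the free middle of the table. The coaster has 10 mm play on every side.
- plate_centre (a point): Centre of the plate's top face, 8 mm above the table, marked with a small black cross; axes as the plate's.
- dispenser: Empty white plastic push dispenser, 60 mm diameter, 121 mm high, loose, origin at the centre of its foot. Leave alone.
- tumbler: Glass tumbler, 72 mm diameter, 95 mm high, loose, origin at the centre of its foot. Leave alone.
- dish: Red ceramic dish, 100 mm diameter, 30 mm high, loose, origin at the centre of its foot. Leave alone.
- case: Closed dark sunglasses case, 158 mm (x) by 62 mm (y), 50 mm high, loose, origin at the centre of its underside. Leave alone.
Mind the look-alikes: they are no part of the job. There is more than one size of the plate; the job needs the larger.

How it is judged:
On the way:
1. the coaster rides on the spatula, lifted clear of the table and out from under the stand (contact force between spatula and coaster above 0.2 N and height (world z) of coaster above 0.02 m and x of coaster in the frame of stand below -0.13 m), for 0.2 s.
At the end, for the whole second after the job is handed in: Coaster at rest flat on the plate, within 6 mm of its centre, runners within 0.12 rad of the plate's x axis. Spatula at rest flat on the table (0.08 rad), touching neither coaster nor plate. Dispenser, tumbler, dish and case within 25 mm of where they began (horizontal distance between coaster and plate_centre below 0.006 m and angle between the x axis of coaster and the x axis of plate, either way round below 0.12 rad and z of coaster in the frame of plate_centre between -0.003 and 0.003 m and angle between coaster's own z axis and vertical below 0.05 rad and linear speed of each of coaster, spatula below 0.02 m/s and contact force between spatula and coaster below 0.05 N and contact force between spatula and plate below 0.05 N and height (world z) of spatula below 0.006 m and angle between spatula's own z axis and vertical below 0.08 rad and distance of each of dispenser, tumbler, dish, case from where it was at the start of the episode below 0.025 m).
It fails at once if the robot's fingers or arm touched the coaster (contact force between any of the fingers, the arm and coaster above 0.2 N).
It fails at once if the coaster was tipped (more than 0.35 rad) (angle between coaster's own z axis and vertical above 0.35 rad).
It fails at once if the coaster was dropped or pressed hard onto the plate (over 20 N) (contact force between coaster and plate above 20 N).
It fails at once if the dispenser, tumbler, dish or case was shifted more than 25 mm or tipped (distance of any of dispenser, tumbler, dish, case from where it was at the start of the episode above 0.025 m or angle between any of dispenser, tumbler, dish, case's own z axis and vertical above 0.3 rad).
It also fails if it takes over 72 s, if anything falls off the work surface, if the arm or the gripper's body presses on something with over 40 N, if the wrist force passes 120 N, or if a joint passes its speed limit or range.

ROBOT

A 6-joint arm with a two-finger parallel gripper is mounted at the origin on the work surface. World frame = base frame: x ahead of the robot, y to its left, z up, the work surface at z = 0. Lengths are in m, angles in rad, forces in N, time in s.
With the tool pointing down it reaches from about 0.325 to 0.775 m from the base axis. Payload 9.3 kg.
Tool frame: the origin (TCP) lies on the front face of the gripper's body, between the roots of the fingers; the fingertips stand 73 mm ahead of it and the grasp point (between the pads) lies 54 mm ahead of it; z points along the fingers, y is the line along which they close (so a half turn about z gives the same grasp; the last joint's range is limited). The gripper opens to 85 mm and grips with 20 to 120 N. Pads are 22 mm wide; open, the fingers measure 114 mm over their backs; the gripper's body (76 mm by 85 mm) begins 54 mm behind the grasp point. The pads swing forward as they close: fully open they stand 13 mm farther back than shut.
Start: joints at [1.176, 0.259, 0.021, 1.334, 0, 1.418], TCP at [0.132, 0.534, 0.304] pointing down, gripper open.
Joint ranges: [-3.04, 3.04], [-0.91, 1.82], [-1.04, 1.36], [-1.92, 1.95], [-1.52, 1.45], [-3.14, 3.14]. Speed limits (rad/s): [2.22, 2.22, 2.79, 3.14, 3.14, 3.14].

INTERFACE

Orientations are given as a rotation vector (axis times angle).
In Python, from cell import manip, eyes gives the robot as it stands.
- The arm moves only by the shell command python3 -m pendant 'ROWS' [OPENING] [FORCE]. ROWS is text: rows parted by semicolons, each of 4 numbers parted by spaces: the shift along the tool's x, y, z normalised to -1 to 1, where 1 is 0.15 m, then the turn about the tool's z normalised to -1 to 1, where 1 is 2 rad. In form: dx dy dz yaw; .... A call has 1 to 10 rows; each row shifts and turns the commanded pose from where the row before left it, along the tool's axes as they then stand; what a row does not reach is not made up. A row lasts 1/8 s, in which the tool goes at most 62.5 mm and 10.7 degrees, less where a joint would pass 70% of its speed; a pose out of reach is approached as far as the arm can. A call with a number of a shift or a turn outside -1 to 1 is refused whole. A call with a gripper value outside its range is refused whole. OPENING is the opening, from -1 (shut) to 1 (fully open), set as the call begins (- or left out, the last holds). The fingers move at their own pace and stop on an object; FORCE is the grip in N (left out, the last holds). Time passes only in rows, so rows that do not move let the fingers close. It gives the time, the measured TCP pose, the force, the opening and the grip force at its end, in the units of the state.
- manip.read_state(): the state, without advancing time (a new reading comes with each control period).
- eyes.get_image(name): name is "scene" or "top" or "wrist"; returns a dict with "img" (384x512x3 uint8, red, green, blue), "depth" (384x512 float32, m along the optical axis (not along the pixel's ray), 0 where there is no reading), "K" (3x3 intrinsics, pixels), "world_from_camera" (4x4, takes a point from camera to world coordinates). Camera axes: x right, y down, z forward; pixel columns grow to the right and rows downward; lengths in m; the calibration is good to about 2 mm. A picture is of the moment at which its call begins.
- manip.job_done(): hands the job in; it is judged then, once.
The state is a dict: "t": time; "qpos": joint angles; "joint_vel": joint speeds; "joint_torque": joint torques, N m; "position": TCP position; "tcp_rot": TCP orientation; "force": force on the tool from outside, world axes, zero at the start; "ft_torque": the same for the moment, N m; "grip_width": finger opening in m; "grip_force": force on a finger pad.
Only numpy, scipy, OpenCV 4.12 (cv2) and the standard library are available. Lean on these libraries where they do the work, as an engineer would, in place of code of your own. Each camera call takes 0.05 s, during which the arm holds its last target. There are 200 camera calls.

## Working session

There is one attempt and no reset: what is moved stays moved. The work goes in short steps, Python scripts to look and compute and a shell command to move; the robot and the scene stay as the last step left them, time stands still between calls to the robot, and variables do not carry over. Pictures are saved under pics/ and viewed, at most 10 in all, crops included, and the job is handed in when it is done.

```bash
ls; mkdir -p pics
cat > h.py <<'E'
import numpy as np,cv2
from cell import manip,eyes
def grab(n):
    d=eyes.get_image(n); np.savez('pics/'+n+'.npz',**d); return d
def pts(d):
    K=d["K"];Z=d["depth"];v,u=np.mgrid[:Z.shape[0],:Z.shape[1]]
    P=np.stack([(u-K[0,2])/K[0,0]*Z,(v-K[1,2])/K[1,1]*Z,Z,np.ones_like(Z)],-1)
    W=(P@d["world_from_camera"].T)[...,:3]; W[Z==0]=np.nan; return W
E
python3 - <<'E'
from h import *
for n in ("top","scene"):
    d=grab(n); cv2.imwrite(f'pics/{n}1.png',cv2.resize(d["img"][...,::-1],(800,600),interpolation=cv2.INTER_CUBIC))
    print(d["K"],d["world_from_camera"])
print(manip.read_state())
E
```

```text
pics
[[380.08727337   0.         261.22614805]
 [  0.         380.08727337 193.11091066]
 [  0.           0.           1.        ]] [[-0.01113142 -0.9913178   0.13101567  0.39259673]
 [-0.99985595  0.01271345  0.01124481 -0.05105492]
 [-0.01281284 -0.13087163 -0.99131652  1.20118456]
 [ 0.          0.          0.          1.        ]]
[[369.87126385   0.         254.96626996]
 [  0.         369.87126385 193.13447243]
 [  0.           0.           1.        ]] [[ 0.27638886  0.79454163 -0.5406596   1.11703225]
 [ 0.96104481 -0.22765994  0.15672853 -0.1878101 ]
 [ 0.00144081 -0.56291612 -0.82651277  0.88753823]
 [ 0.          0.          0.          1.        ]]
{'t': 0.1, 'qpos': array([1.17637349e+00, 2.59126789e-01, 2.08340638e-02, 1.33369055e+00,
       1.41686138e-05, 1.41817788e+00]), 'joint_vel': array([-0.00109749, -0.00078907,  0.00135149, -0.00032554, -0.00149777,
        0.00079819]), 'joint_torque': array([ 5.69074386e-03, -5.56694520e+01,  3.45067406e+01,  1.17235148e-02,
       -1.87247065e-04, -2.03659613e-05]), 'position': array([0.13164753, 0.53384261, 0.3033301 ]), 'tcp_rot': array([-3.78860418e-01, -3.11832741e+00,  1.78894728e-03]), 'force': array([ 0.71975966, -0.91723131, -0.36864481]), 'ft_torque': array([ 0.05556856,  0.00363759, -0.02417577]), 'grip_force': 0.0, 'grip_width': 0.08578721719077845}
```

View pics/top1.png

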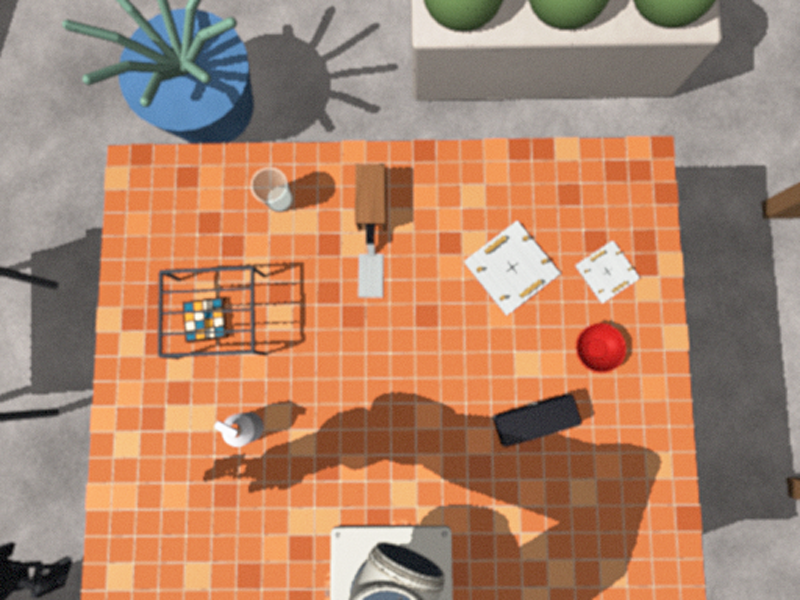

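View pics/scene1.png

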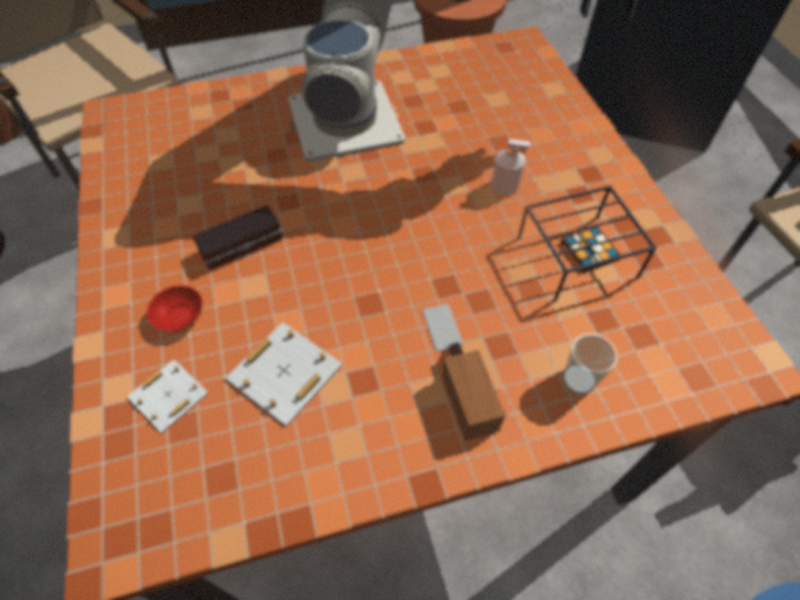

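The top view shows the tumbler at (272,190), sleeve (370,195), blade (370,277), stand top (160–255, 267–355) with the coaster at (205,320), the large plate (512,267), the small plate (607,270), dish, case and dispenser. The scene view confirms the layout. Next I'll measure these.

```bash
cat > m.py <<'E'
from h import *
def planexy(d,uv,z):
    uv=np.atleast_2d(uv).astype(float);K=d["K"];T=d["world_from_camera"]
    r=np.c_[(uv[:,0]-K[0,2])/K[0,0],(uv[:,1]-K[1,2])/K[1,1],np.ones(len(uv))]@T[:3,:3].T
    return T[:3,3]+r*((z-T[2,3])/r[:,2])[:,None]
def rect(name,d,mask,z):
    n,l,s,c=cv2.connectedComponentsWithStats(mask.astype(np.uint8))
    k=1+np.argmax(s[1:,4]); v,u=np.where(l==k)
    p=planexy(d,np.c_[u,v],z)[:,:2]
    r=cv2.minAreaRect((p*1000).astype(np.float32))
    dz=pts(d)[v,u,2]
    print(name,'n',len(u),'centroid',p.mean(0).round(4),'rect c',np.round(r[0],1),'size',np.round(r[1],1),'ang',round(r[2],2),'depth z',np.nanmedian(dz).round(4))
    return p
E
python3 - <<'E'
from m import *
d=dict(np.load('pics/top.npz')); im=d["img"].astype(int); s=512/800
hsv=cv2.cvtColor(d["img"],cv2.COLOR_RGB2HSV).astype(int)
def box(a,b,c,e):
    m=np.zeros(im.shape[:2],bool); m[int(b*s):int(e*s),int(a*s):int(c*s)]=1; return m
W=pts(d); print('noise z table',np.nanstd(W[120:135,200:220,2]),np.nanmean(W[120:135,200:220,2]))
grey=(hsv[...,1]<70)&(hsv[...,2]>110)
rect('plate',d,box(455,212,567,322)&grey,.008)
rect('blade',d,box(345,245,395,310)&grey,.0025)
rect('sleeve',d,box(345,155,400,240)&(W[...,2]>.045)&(W[...,2]<.09),.066)
rect('stand',d,box(140,250,275,370)&(W[...,2]>.06),.093)
rect('dish',d,box(560,310,650,380)&(hsv[...,1]>200)&((hsv[...,0]<4)|(hsv[...,0]>175)),.03)
rect('case',d,box(480,380,600,455)&(W[...,2]>.03),.05)
rect('disp',d,box(200,400,270,460)&(W[...,2]>.06),.1)
rect('tumb',d,box(240,160,310,220)&(W[...,2]>.03),.095)
h=hsv[...,0]; nonorange=~((h<14)&(hsv[...,1]>90))
m=box(180,295,232,345)&nonorange; rect('coaster',d,m,.015)
# handle
rect('handle',d,box(355,220,385,260)&(hsv[...,2]<70),.044)
for n,(a,b,c,e) in dict(plate=(455,212,567,322),stand=(150,255,265,365)).items():
    cv2.imwrite(f'pics/{n}c.png',cv2.resize(d["img"][int(b*s):int(e*s),int(a*s):int(c*s),::-1],None,fx=5,fy=5,interpolation=cv2.INTER_CUBIC))
a=cv2.imread('pics/platec.png');b=cv2.imread('pics/standc.png');H=max(a.shape[0],b.shape[0])
o=np.zeros((H,a.shape[1]+b.shape[1],3),np.uint8);o[:a.shape[0],:a.shape[1]]=a;o[:b.shape[0],a.shape[1]:]=b
cv2.imwrite('pics/crops.png',o);print(o.shape,a.shape)
E
```

```text
noise z table 0.0023963652479896177 0.0001431432404706536
plate n 1821 centroid [ 0.6189 -0.2484] rect c [ 619.6 -248.4] size [142.7 142.7] ang 36.26 depth z 0.0077
blade n 454 centroid [0.6116 0.04  ] rect c [619.   39.8] size [ 51.5 107.5] ang 89.26 depth z 0.0031
sleeve n 756 centroid [0.7575 0.0359] rect c [753.2  36.1] size [ 59.1 127.9] ang 89.66 depth z 0.066
stand n 902 centroid [0.525  0.3445] rect c [525.6 339.4] size [168.2 189.9] ang 1.75 depth z 0.0922
dish n 691 centroid [ 0.4529 -0.4137] rect c [ 453.3 -414. ] size [90.4 91.6] ang 13.21 depth z 0.0145
case n 1141 centroid [ 0.3144 -0.2817] rect c [ 315.4 -281.5] size [ 64.5 158. ] ang 15.41 depth z 0.0489
disp n 363 centroid [0.3072 0.2756] rect c [309.8 276. ] size [66.4 59.8] ang 42.0 depth z 0.0852
tumb n 411 centroid [0.7654 0.2251] rect c [761.8 224.6] size [88.7 68.7] ang 26.71 depth z 0.0724
coaster n 648 centroid [0.5194 0.3747] rect c [520.1 372.9] size [ 81.4 100.9] ang 1.62 depth z 0.0162
handle n 51 centroid [0.6871 0.0378] rect c [685.5  37.7] size [15.6 38.4] ang 89.9 depth z 0.0446
(355, 720, 3) (355, 355, 3)
```

View pics/crops.png

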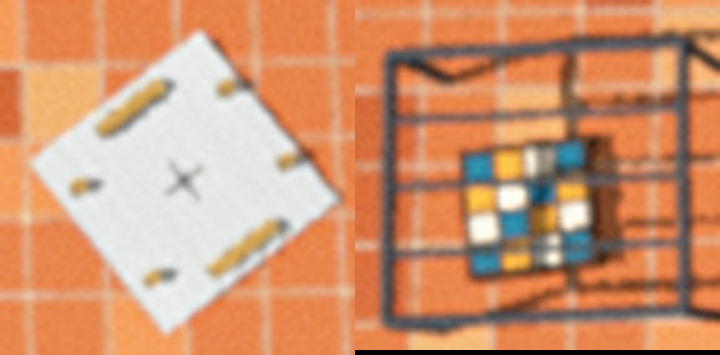

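The plate's wider pins are at the lower left of its crop, so its open end points to world (−x,+y) and plate yaw is about −53.7°. The coaster's corners in the right crop are about (462,153), (583,138), (597,262), (475,278), giving a heading of about 97°. I'll compute that more exactly and plan the approach.

```bash
cat > go.py <<'E'
import sys
from h import *
from scipy.spatial.transform import Rotation as R
def pose():
    s=manip.read_state(); M=R.from_rotvec(s["tcp_rot"]).as_matrix()
    return s,M,np.degrees(np.arctan2(M[1,0],M[0,0]))
if __name__=="__main__":   # go.py x y z heading : yaw first, then shift in the new frame
    x,y,z,h=map(float,sys.argv[1:5]); s,M,h0=pose()
    dh=(h0-h+180)%360-180; n=np.radians(h); D=np.array([x,y,z])-s["position"]
    t=np.array([D@[np.cos(n),np.sin(n),0],D@[np.sin(n),-np.cos(n),0],-D[2]])/.15
    print('t',round(s["t"],2),'at',s["position"].round(4),'h',round(h0,2),'tilt',np.degrees(np.arccos(-M[2,2])).round(2),'q6',s["qpos"][5].round(2),'grip',round(s["grip_width"],4),s["grip_force"].round(1),'F',s["force"].round(1))
    print('yaw total',round(np.radians(dh)/2,4),'shift total (units)',t.round(3))
E
python3 - <<'E'
from m import *
d=dict(np.load('pics/top.npz'))
q=np.array([(462,153),(583,138),(597,262),(475,278)],float); q=(q-[355,0]-2)/5+[96,163]
p=planexy(d,q,.015)[:,:2]; print(p.round(4),p.mean(0).round(4))
e=[p[0]-p[1],p[3]-p[2]]; print([np.linalg.norm(x).round(4) for x in e],[np.degrees(np.arctan2(x[1],x[0])).round(2) for x in e])
f=[p[1]-p[2],p[0]-p[3]]; print([np.linalg.norm(x).round(4) for x in f],[np.degrees(np.arctan2(x[1],x[0])).round(2) for x in f])
q=np.array([(185,181)],float);q=(q-2)/5+[int(455*.64),int(212*.64)];print('cross',planexy(d,q,.008))
E
python3 go.py .685 .038 .2 178.4
```

```text
[[0.5549 0.4187]
 [0.5635 0.3421]
 [0.4848 0.3309]
 [0.4757 0.4074]] [0.5197 0.3748]
[np.float64(0.0771), np.float64(0.0771)] [np.float64(96.4), np.float64(96.8)]
[np.float64(0.0795), np.float64(0.08)] [np.float64(8.1), np.float64(8.09)]
cross [[ 0.61923638 -0.24966758  0.008     ]]Traceback (most recent call last):
  File "go.py", line 11, in <module>
    print('t',round(s["t"],2),'at',s["position"].round(4),'h',round(h0,2),'tilt',np.degrees(np.arccos(-M[2,2])).round(2),'q6',s["qpos"][5].round(2),'grip',round(s["grip_width"],4),s["grip_force"].round(1),'F',s["force"].round(1))
                                                                                                                                                                                    ^^^^^^^^^^^^^^^^^^^^^
AttributeError: 'float' object has no attribute 'round'
```

```bash
sed -i 's/s\["grip_force"\].round(1)/round(s["grip_force"],1)/' go.py; python3 go.py .685 .038 .2 178.4
```

```text
t 0.1 at [0.1316 0.5338 0.3033] h 166.15 tilt 0.07 q6 1.42 grip 0.0858 0.0 F [ 0.7 -0.9 -0.4]
yaw total -0.1069 shift total (units) [-3.78  -3.201  0.689]
```

```bash
python3 -m pendant '0 0 0 -0.054; 0 0 0 -0.053; -0.19 -0.16 0.034 0; -0.19 -0.16 0.034 0; -0.19 -0.16 0.034 0; -0.19 -0.16 0.034 0; -0.19 -0.16 0.034 0; -0.19 -0.16 0.034 0; -0.19 -0.16 0.034 0; -0.19 -0.16 0.034 0' 1 100
python3 -m pendant '-0.19 -0.16 0.034 0; -0.19 -0.16 0.034 0; -0.19 -0.16 0.034 0; -0.19 -0.16 0.034 0; -0.19 -0.16 0.034 0; -0.19 -0.16 0.034 0; -0.19 -0.16 0.034 0; -0.19 -0.16 0.034 0; -0.19 -0.16 0.034 0; -0.19 -0.16 0.034 0'
python3 -m pendant '-0.1 -0.05 0 0; -0.07 -0.05 0 0; 0 0 0 0; 0 0 0 0'
python3 go.py .685 .038 .2 178.4
python3 - <<'E'
from m import *
d=grab("wrist"); cv2.imwrite('pics/w1.png',d["img"][...,::-1])
E
```

```text
t: 1.35
position: [0.355, 0.3347, 0.2627]
tcp_rot: [-0.044, -3.141, 0.0]
force: [0.7, 1.2, 0.0]
grip_width: 0.0855
grip_force: 0.0
t: 2.6
position: [0.6332, 0.087, 0.2115]
tcp_rot: [-0.044, -3.14, -0.0]
force: [0.3, 0.7, -0.0]
grip_width: 0.0855
grip_force: 0.0
t: 3.1
position: [0.657, 0.0727, 0.2121]
tcp_rot: [-0.043, -3.141, -0.0]
force: [0.3, 0.2, -0.0]
grip_width: 0.0852
grip_force: 0.0
t 3.1 at [0.657  0.0727 0.2121] h 178.43 tilt 0.02 q6 0.01 grip 0.0852 0.0 F [ 0.3  0.2 -0. ]
yaw total 0.0003 shift total (units) [-0.193 -0.226  0.081]
```

View pics/w1.png

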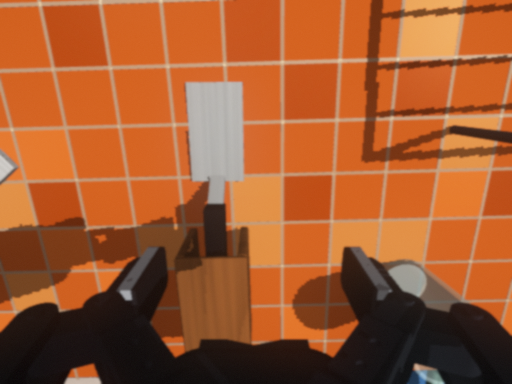

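The wrist view shows the blade at (187–243, 83–180), the handle at (205–227, 205–255) and the sleeve mouth at v≈256. I'll convert these to world coordinates.

Run:
```python
from m import *
d=dict(np.load('pics/wrist.npz'));hsv=cv2.cvtColor(d["img"],cv2.COLOR_RGB2HSV).astype(int)
m=np.zeros((384,512),bool);m[70:178,175:255]=1
g=(hsv[...,1]<70)&(hsv[...,2]>110)
rect('blade',d,m&g,.0025)
m[:]=0;m[206:252,195:236]=1
rect('handle',d,m&(hsv[...,2]<75),.044)
m[:]=0;m[260:330,150:280]=1
W=pts(d);rect('sleeve',d,m&(W[...,2]>.05),.066)
print(planexy(d,[(215,83)],.0025),planexy(d,[(216,205),(206,252),(227,252)],.044),planexy(d,[(178,257),(248,257)],.066))
```

```text
blade n 5161 centroid [0.6049 0.0389] rect c [606.6  39.1] size [50.5 85.9] ang 88.36 depth z 0.0022
handle n 979 centroid [0.6854 0.0382] rect c [685.5  38.4] size [19.  42.3] ang 88.5 depth z 0.0435
sleeve n 4951 centroid [0.7357 0.036 ] rect c [737.1  35.9] size [61.2 68.3] ang 88.44 depth z 0.0657
[[0.56455607 0.04123669 0.0025    ]] [[0.66346965 0.0407583  0.044     ]
 [0.70734116 0.02906932 0.044     ]
 [0.70784731 0.04768837 0.044     ]] [[0.69950301 0.01029434 0.066     ]
 [0.70104414 0.06693016 0.066     ]]
```

```bash
python3 -m pendant '-0.06 -0.08 0 0; -0.06 -0.08 0 0; -0.06 -0.066 0 0; -0.007 0 0 0; 0 0 0.14 0; 0 0 0.14 0; 0 0 0.14 0; 0 0 0.14 0; 0 0 0 0; 0 0 0 0'
python3 go.py .684 .038 .088 178.4
```

```text
t: 4.4
position: [0.685, 0.0376, 0.1289]
tcp_rot: [0.044, 3.141, -0.0]
force: [0.3, -0.6, 0.1]
grip_width: 0.085
grip_force: 0.0
t 4.4 at [0.685  0.0376 0.1289] h 178.41 tilt 0.04 q6 -0.04 grip 0.085 0.0 F [ 0.3 -0.6  0.1]
yaw total 0.0001 shift total (units) [0.006 0.003 0.273]
```

```bash
python3 -m pendant '0 0 0.1 0; 0 0 0.1 0; 0 0 0.073 0; 0 0 0 0; 0 0 0 0'
python3 -m pendant '0 0 0 0; 0 0 0 0; 0 0 0 0; 0 0 0 0; 0 0 0 0; 0 0 0 0' -1 100
python3 go.py .684 .038 .088 178.4
```

```text
t: 5.03
position: [0.6848, 0.0375, 0.0873]
tcp_rot: [0.044, 3.141, -0.0]
force: [-0.7, -0.3, -0.3]
grip_width: 0.085
grip_force: 0.0
t: 5.78
position: [0.6848, 0.0375, 0.0875]
tcp_rot: [0.044, 3.141, -0.0]
force: [-1.5, 0.6, 3.8]
grip_width: 0.0164
grip_force: 98.3
t 5.78 at [0.6848 0.0375 0.0875] h 178.41 tilt 0.03 q6 -0.04 grip 0.0164 98.3 F [-1.5  0.6  3.8]
yaw total 0.0001 shift total (units) [ 0.005  0.003 -0.003]
```

```bash
python3 -m pendant '0 0 -0.02 0; 0 0 -0.02 0; 0.1 0 0 0; 0.1 0 0 0; 0.1 0 0 0; 0.1 0 0 0; 0.1 0 0 0; 0.1 0 0 0; 0.1 0 0 0; 0.1 0 0 0'
python3 -m pendant '0.02 0 -0.05 0; 0 0 0 0.071; 0 0 0 0.071; 0 0 0 0.071; 0 0 0 0.071; 0 0 0 0.071; 0 0 0 0.071; 0 0 0 0.071; 0 0 0 0.071; 0 0 0 0.071'
python3 -m pendant '0 0 0 0.07; 0 0 0 0;0 0 0 0'
python3 go.py .562 .0415 .088 97.2
```

```text
t: 7.02
position: [0.5641, 0.0409, 0.0931]
tcp_rot: [-0.044, -3.141, 0.0]
force: [0.6, -0.7, -1.2]
grip_width: 0.0166
grip_force: 97.5
t: 8.28
position: [0.5624, 0.0409, 0.1012]
tcp_rot: [1.914, 2.49, 0.001]
force: [-0.6, -1.2, -1.7]
grip_width: 0.0164
grip_force: 97.5
t: 8.65
position: [0.562, 0.0409, 0.1009]
tcp_rot: [2.075, 2.359, 0.0]
force: [-0.4, 0.8, -2.9]
grip_width: 0.0166
grip_force: 97.5
t 8.65 at [0.562  0.0409 0.1009] h 97.33 tilt 0.03 q6 1.37 grip 0.0166 97.5 F [-0.4  0.8 -2.9]
yaw total 0.0012 shift total (units) [0.004 0.001 0.086]
```

```bash
python3 -m pendant '0 0 0.043 0; 0 0 0.043 0; 0 0 0 0; 0 0 0 0'
python3 -m pendant '0 0 0 0; 0 0 0 0; 0 0 0 0; 0 0 0 0;0 0 0 0' 1
python3 -m pendant '0 0 -0.15 0;-0.1 0 0 0; -0.1 0 0 0; -0.1 0 0 0; -0.1 0 0 0; -0.1 0 0 0; -0.127 0 0 0; 0 0 0 0; 0 0 0 0'
python3 - <<'E'
from m import *
d=grab("wrist"); cv2.imwrite('pics/w2.png',d["img"][...,::-1])
E
```

```text
t: 9.15
position: [0.5617, 0.041, 0.0875]
tcp_rot: [-2.078, -2.356, 0.0]
force: [0.2, 0.5, -0.8]
grip_width: 0.0166
grip_force: 97.9
t: 9.78
position: [0.5617, 0.0409, 0.0877]
tcp_rot: [2.078, 2.356, 0.0]
force: [0.0, -0.1, -0.3]
grip_width: 0.0853
grip_force: 0.0
t: 10.9
position: [0.5733, -0.0525, 0.1101]
tcp_rot: [-2.079, -2.355, 0.0]
force: [0.3, 0.0, 0.5]
grip_width: 0.0851
grip_force: 0.0
```

View pics/w2.png

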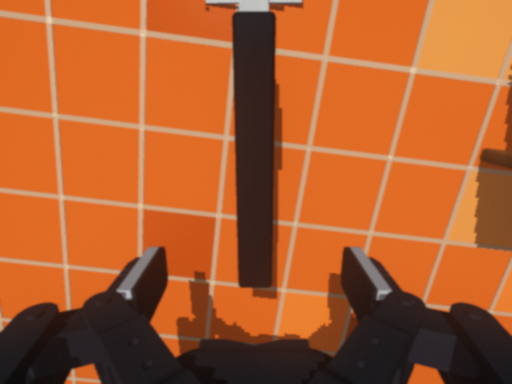

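The handle runs straight up the wrist view from tail (255,287) to front (255,12). Next I'll compute its pose.

```bash
python3 - <<'E'
from m import *
from go import pose
d=dict(np.load('pics/wrist.npz'));hsv=cv2.cvtColor(d["img"],cv2.COLOR_RGB2HSV).astype(int)
m=np.zeros((384,512),bool);m[5:300,225:275]=1
p=rect('handle',d,m&(hsv[...,2]<50),.044)
h=np.radians(97.2);
f=planexy(d,[(254,12),(255,287)],.044);print(f,np.linalg.norm(f[0]-f[1]))
vx,vy,x0,y0=cv2.fitLine((p*1000).astype(np.float32),cv2.DIST_HUBER,0,.01,.01).ravel();print('axis',np.degrees(np.arctan2(vy,vx)),x0,y0)
# from the top camera: blade
t=grab("top");hs=cv2.cvtColor(t["img"],cv2.COLOR_RGB2HSV).astype(int);W=pts(t)
m=(hs[...,1]<70)&(hs[...,2]>110)&(abs(W[...,0]-.551)<.06)&(abs(W[...,1]-.115)<.07)
rect('blade',t,m,.0025)
E
python3 go.py .5735 -.0525 .0875 97.2
```

```text
handle n 2188 centroid [0.5609 0.0455] rect c [560.9  39.7] size [15.9 33.2] ang 8.27 depth z 0.0438
[[ 0.55877806  0.05634433  0.044     ]
 [ 0.57530471 -0.07032494  0.044     ]] 0.12774284356494145
axis -64.05518 561.2221 44.678547
blade n 324 centroid [0.5512 0.1282] rect c [550.3 121.9] size [53.6 79.4] ang 4.51 depth z 0.0026
t 11.0 at [ 0.5733 -0.052   0.1102] h 97.19 tilt 0.01 q6 1.21 grip 0.0857 0.0 F [-0.1  1.1  0.1]
yaw total -0.0001 shift total (units) [-0.003  0.001  0.151]
```

```bash
python3 -m pendant '0 0 0.075 0; 0 0 0.075 0; 0 0 0 0; 0 0 0 0'
python3 -m pendant '0 0 0 0; 0 0 0 0; 0 0 0 0; 0 0 0 0;0 0 0 0;0 0 0 0' -1 120
python3 -m pendant '0 0 -0.015 0;0 0 0 0;0 0 0 0'
python3 go.py .542 .196 .09 97.2
python3 - <<'E'
from m import *
t=grab("top");s=grab("scene"); 
c=t["img"][150:250,90:260,::-1]; e=s["img"][100:260,250:450,::-1]
o=np.zeros((540,800,3),np.uint8)
a=cv2.resize(c,None,fx=2.3,fy=2.3,interpolation=cv2.INTER_CUBIC);b=cv2.resize(e,(400,320),interpolation=cv2.INTER_CUBIC)
o[:a.shape[0],:a.shape[1]]=a;o[:320,400:]=b;cv2.imwrite('pics/c2.png',o[:330])
W=pts(s);print(W.shape)
hs=cv2.cvtColor(s["img"],cv2.COLOR_RGB2HSV).astype(int)
# coaster mosaic via both depth images
for n,d in (('top',t),('scene',s)):
    W=pts(d);m=(abs(W[...,2]-.015)<.006)&(abs(W[...,0]-.52)<.06)&(abs(W[...,1]-.375)<.06)
    h=cv2.cvtColor(d["img"],cv2.COLOR_RGB2HSV).astype(int)
    m&=~((h[...,0]<13)&(h[...,1]>90))
    m=cv2.morphologyEx(m.astype(np.uint8),cv2.MORPH_CLOSE,np.ones((7,7)))
    rect(n,d,m,.015)
E
```

```text
t: 11.5
position: [0.5734, -0.0523, 0.0876]
tcp_rot: [-2.078, -2.356, 0.0]
force: [0.3, 0.5, -0.5]
grip_width: 0.0855
grip_force: 0.0
t: 12.25
position: [0.5736, -0.0524, 0.0882]
tcp_rot: [2.078, 2.355, 0.0]
force: [-0.2, 1.3, 6.7]
grip_width: 0.0161
grip_force: 117.8
t: 12.62
position: [0.5733, -0.0524, 0.0898]
tcp_rot: [-2.078, -2.356, 0.0]
force: [0.5, -0.2, -1.2]
grip_width: 0.0161
grip_force: 117.1
t 12.62 at [ 0.5733 -0.0524  0.0898] h 97.16 tilt 0.02 q6 1.21 grip 0.0161 117.1 F [ 0.5 -0.2 -1.2]
yaw total -0.0003 shift total (units) [ 1.669  0.    -0.002]
(384, 512, 3)
top n 640 centroid [0.5195 0.3751] rect c [520.1 374.3] size [81.2 83.9] ang 7.98 depth z 0.0163
scene n 516 centroid [0.5223 0.3736] rect c [525.8 373.1] size [85.7 84.9] ang 7.93 depth z 0.0148
```

View pics/c2.png

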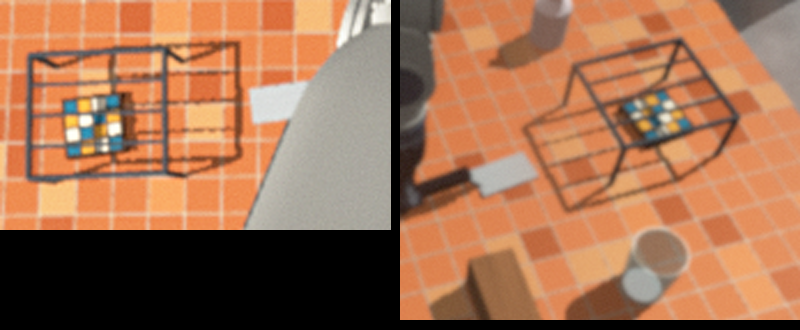

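The blade points at the stand front and lies free in front of it; the coaster refits at (0.5205, 0.3745), heading about 97.8°. Next I'll align and slide in.

```bash
python3 -m pendant '0 0 0 -0.004;0 0.015 0 0;0 0.012 0 0; 0 0 0 0;0 0 0 0'
python3 go.py .5446 .1961 .09 97.7
python3 - <<'E'
from m import *
s=grab("scene");W=pts(s);hs=cv2.cvtColor(s["img"],cv2.COLOR_RGB2HSV).astype(int)
m=(hs[...,1]<70)&(hs[...,2]>110)&(abs(W[...,0]-.551)<.06)&(abs(W[...,1]-.12)<.07)&(W[...,2]<.02)
m=cv2.erode(m.astype(np.uint8),np.ones((3,3)))>0
P=W[m];A=np.c_[P[:,:2]-P[:,:2].mean(0),np.ones(len(P))];print(len(P),np.linalg.lstsq(A,P[:,2],rcond=None)[0])
rect('blade',s,m,.0045)
g=(abs(W[...,0]-.57)<.05)&(abs(W[...,1]-.12)<.1)&(W[...,2]<.02)&~m;print('table',np.nanmean(W[g][:,2]))
E
```

```text
t: 13.35
position: [0.5774, -0.0518, 0.0899]
tcp_rot: [-2.069, -2.364, 0.0]
force: [0.5, 0.4, -1.8]
grip_width: 0.0163
grip_force: 117.1
t 13.35 at [ 0.5774 -0.0518  0.0899] h 97.62 tilt 0.0 q6 1.2 grip 0.0163 117.1 F [ 0.5  0.4 -1.8]
yaw total -0.0007 shift total (units) [ 1.667  0.005 -0.   ]
293 [0.00927026 0.00132048 0.00342916]
blade n 293 centroid [0.5566 0.1153] rect c [556.3 116.6] size [41.8 82.2] ang 8.22 depth z 0.0033
table 1.3818959381465872e-05
```

```bash
python3 -m pendant '0.13 0 0 0;0.13 0 0 0;0.13 0 0 0;0.13 0 0 0;0.13 0 0 0;0.13 0 0 0;0.13 0 0 0;0 0 0 0'
python3 -m pendant '0.08 0 0 0;0.08 0 0 0;0.08 0 0 0;0.08 0 0 0;0.08 0 0 0;0 0 0 0'
python3 go.py .5446 .1961 .09 97.7
```

```text
t: 14.4
position: [0.559, 0.085, 0.09]
tcp_rot: [-2.067, -2.366, 0.0]
force: [-0.3, -0.3, -1.1]
grip_width: 0.0159
grip_force: 117.1
t: 15.15
position: [0.5512, 0.1439, 0.09]
tcp_rot: [-2.067, -2.365, -0.0]
force: [-0.7, 0.1, -1.0]
grip_width: 0.0161
grip_force: 117.1
t 15.15 at [0.5512 0.1439 0.09  ] h 97.69 tilt 0.0 q6 1.54 grip 0.0161 117.1 F [-0.7  0.1 -1. ]
yaw total -0.0001 shift total (units) [ 0.351  0.003 -0.   ]
```

```bash
python3 -m pendant '0.08 0 0 0;0.08 0 0 0;0.08 0 0 0;0.08 0.003 0 0;0 0 0 0;0 0 0 0'
python3 -m pendant '0 0 -0.02 0;0 0 -0.02 0;0 0 -0.02 0;0 0 -0.02 0;0 0 -0.02 0;0 0 0 0; 0 0 0 0'
python3 go.py .5446 .1961 .09 97.7
python3 - <<'E'
from m import *
t=grab("top");s=grab("scene");o=cv2.resize(s["img"][60:210,280:480,::-1],None,fx=3,fy=3,interpolation=cv2.INTER_CUBIC);cv2.imwrite('pics/c3.png',o)
for n,d in (('top',t),('scene',s)):
    W=pts(d);m=(W[...,2]<.04)&(W[...,2]>.008)&(abs(W[...,0]-.52)<.06)&(abs(W[...,1]-.375)<.06)
    h=cv2.cvtColor(d["img"],cv2.COLOR_RGB2HSV).astype(int)
    m&=~((h[...,0]<13)&(h[...,1]>90)); m=cv2.morphologyEx(m.astype(np.uint8),cv2.MORPH_CLOSE,np.ones((7,7)))
    rect(n,d,m,.027)
E
```

```text
t: 15.9
position: [0.5455, 0.1906, 0.0899]
tcp_rot: [2.069, 2.364, -0.0]
force: [0.5, -0.2, -1.7]
grip_width: 0.0165
grip_force: 117.1
t: 16.77
position: [0.5454, 0.1906, 0.1049]
tcp_rot: [-2.069, -2.364, 0.0]
force: [0.4, -0.5, -1.8]
grip_width: 0.0161
grip_force: 117.1
t 16.77 at [0.5454 0.1906 0.1049] h 97.62 tilt 0.01 q6 1.63 grip 0.0161 117.1 F [ 0.4 -0.5 -1.8]
yaw total -0.0007 shift total (units) [ 0.037 -0.     0.099]
top n 10 centroid [0.5461 0.4155] rect c [546.1 415.2] size [15.8  3.1] ang 2.24 depth z 0.0265
scene n 639 centroid [0.5299 0.3649] rect c [527.9 363.6] size [ 77.4 105.8] ang 1.66 depth z 0.0245
```

View pics/c3.png

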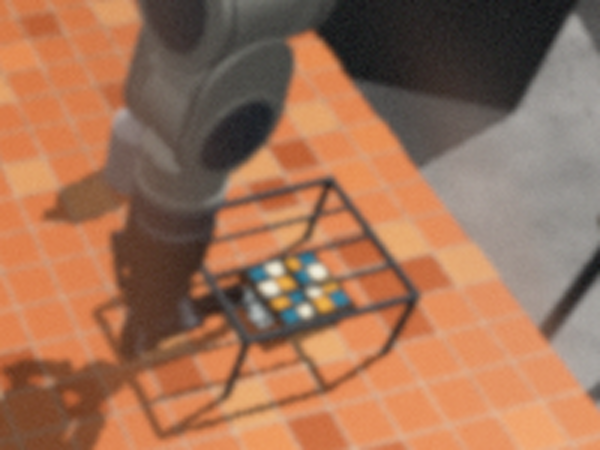

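The coaster rides on the blade, lifted, in the crop at (300,290). I'll raise it further and bring it out.

```bash
python3 -m pendant '0 0 -0.03 0;0 0 -0.03 0;0 0 -0.03 0;0 0 -0.03 0;0 0 -0.03 0;0 0 0 0;-0.02 0 0 0;-0.04 0 0 0;-0.06 0 0 0;-0.08 0 0 0'
python3 -m pendant '-0.1 0 0 0;-0.1 0 0 0;-0.1 0 0 0;-0.1 0 0 0;-0.1 0 0 0;-0.1 0 0 0;-0.1 0 0 0;-0.1 0 0 0;-0.1 0 0 0;-0.1 0 0 0'
python3 -m pendant '-0.1 0 0 0;-0.1 0 0 0;-0.1 0 0 0;-0.08 0 0 0;-0.05 0 0 0;-0.02 0 0 0;0 0 0 0;0 0 0 0'
python3 go.py .513 -.103 .15 -53.7
python3 - <<'E'
from m import *
t=grab("top");s=grab("scene")
a=cv2.resize(t["img"][130:250,120:320,::-1],(400,240),interpolation=cv2.INTER_CUBIC);b=cv2.resize(s["img"][90:290,200:400,::-1],(400,400),interpolation=cv2.INTER_CUBIC)
o=np.zeros((400,800,3),np.uint8);o[:240,:400]=a;o[:,400:]=b;cv2.imwrite('pics/c4.png',o)
E
```

```text
t: 18.12
position: [0.5495, 0.1601, 0.1274]
tcp_rot: [2.069, 2.364, -0.0]
force: [-0.4, -0.2, -2.5]
grip_width: 0.0159
grip_force: 117.2
t: 19.38
position: [0.5695, 0.0112, 0.1275]
tcp_rot: [-2.069, -2.364, -0.0]
force: [0.4, 0.1, -2.1]
grip_width: 0.0159
grip_force: 117.2
t: 20.38
position: [0.5782, -0.0544, 0.1275]
tcp_rot: [-2.068, -2.364, -0.0]
force: [-0.2, -0.1, -2.4]
grip_width: 0.0162
grip_force: 117.2
t 20.38 at [ 0.5782 -0.0544  0.1275] h 97.64 tilt 0.01 q6 1.2 grip 0.0162 117.2 F [-0.2 -0.1 -2.4]
yaw total 1.3207 shift total (units) [ 0.004  0.542 -0.15 ]
```

View pics/c4.png

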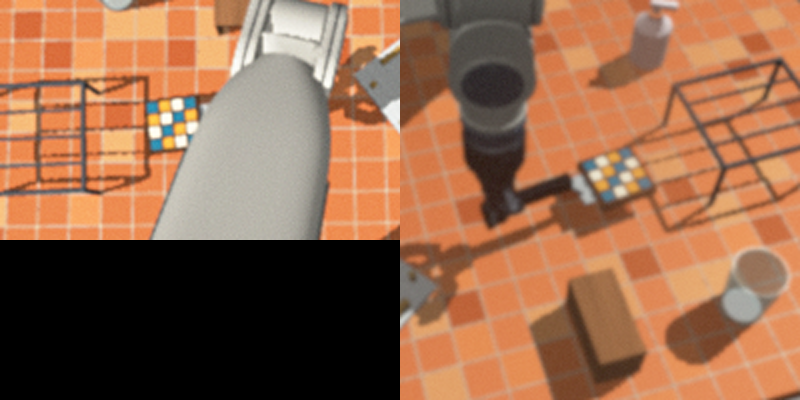

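The coaster sits squarely on the blade, outside the stand. To respect joint 6's range I'll turn by −1.82 units, towards the robot side.

```bash
python3 -m pendant '0 0 -0.02 -0.02;0 0 -0.02 -0.04;0 0 0 -0.06;0 0 0 -0.06;0 0 0 -0.06;0 0 0 -0.06;0 0 0 -0.06;0 0 0 -0.06;0 0 0 -0.06;0 0 0 -0.06'
python3 -m pendant '0 0 0 -0.06;0 0 0 -0.06;0 0 0 -0.06;0 0 0 -0.06;0 0 0 -0.06;0 0 0 -0.06;0 0 0 -0.06;0 0 0 -0.06;0 0 0 -0.06;0 0 0 -0.06'
python3 -m pendant '0 0 0 -0.06;0 0 0 -0.06;0 0 0 -0.06;0 0 0 -0.06;0 0 0 -0.06;0 0 0 -0.06;0 0 0 -0.06;0 0 0 -0.06;0 0 0 -0.06;0 0 0 -0.05'
python3 -m pendant '0 0 0 -0.03;0 0 0 -0.01;0 0 0 0;0 0 0 0'
python3 go.py .513 -.103 .13 -53.7
python3 - <<'E'
from m import *
for n in ("top","scene"):
    d=grab(n)
t=dict(np.load('pics/top.npz'));s=dict(np.load('pics/scene.npz'))
o=np.hstack([cv2.resize(x["img"][...,::-1],(400,300),interpolation=cv2.INTER_AREA) for x in(t,s)]);cv2.imwrite('pics/c5.png',o)
E
```

```text
t: 21.72
position: [0.5784, -0.0544, 0.1336]
tcp_rot: [0.552, 3.092, 0.0]
force: [-0.6, 0.5, -1.7]
grip_width: 0.0163
grip_force: 117.2
t: 22.98
position: [0.5783, -0.0543, 0.1335]
tcp_rot: [-1.29, 2.864, 0.001]
force: [0.4, 0.5, -2.6]
grip_width: 0.0161
grip_force: 117.2
t: 24.22
position: [0.5782, -0.0543, 0.1334]
tcp_rot: [-2.665, 1.662, 0.001]
force: [-0.0, 0.2, -2.0]
grip_width: 0.016
grip_force: 117.2
t: 24.72
position: [0.5783, -0.0546, 0.1335]
tcp_rot: [-2.726, 1.561, 0.0]
force: [0.4, -0.4, -2.9]
grip_width: 0.0161
grip_force: 117.2
t 24.73 at [ 0.5783 -0.0546  0.1335] h -59.6 tilt 0.01 q6 -2.34 grip 0.0161 117.2 F [ 0.4 -0.4 -2.9]
yaw total -0.0515 shift total (units) [0.002 0.542 0.023]
```

View pics/c5.png

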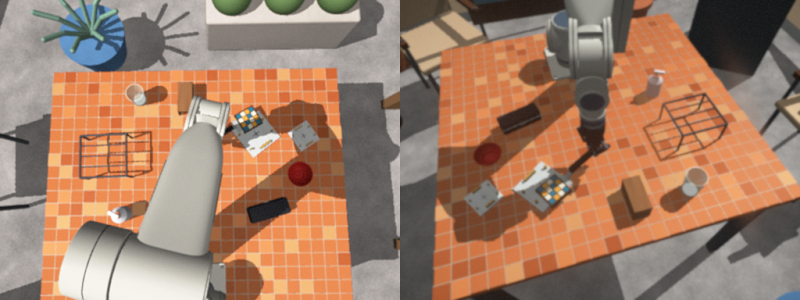

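```bash
python3 -m pendant '0 0 0 -0.02;0 0 0 -0.02;0 0 0 -0.0115;0 0.06 0 0;0 0.09 0 0;0 0.1 0 0;0 0.1 0 0;0 0.09 0 0;0 0.06 0 0;0 0.042 0 0'
python3 -m pendant '0 0 0 0;0 0 0 0'
python3 go.py .513 -.103 .13 -53.7
cat > meas.py <<'E'
from m import *
import sys
from go import pose
zc=float(sys.argv[1])  # expected top z of coaster
for n in ("top","scene"):
    d=grab(n);W=pts(d)
    m=(abs(W[...,2]-zc)<.014)&(abs(W[...,0]-.62)<.08)&(abs(W[...,1]+.249)<.08)
    m=cv2.morphologyEx(m.astype(np.uint8),cv2.MORPH_OPEN,np.ones((5,5)))
    P=W[m>0];A=np.c_[P[:,:2]-[.6193,-.2488],np.ones(len(P))];c=np.linalg.lstsq(A,P[:,2],rcond=None)[0];print('plane',c.round(4))
    rect(n,d,m,c[2])
E
python3 meas.py .053
```

```text
t: 26.08
position: [0.5124, -0.1033, 0.1336]
tcp_rot: [-2.803, 1.418, -0.0]
force: [-0.3, 0.4, -2.3]
grip_width: 0.0158
grip_force: 117.3
t: 26.32
position: [0.5131, -0.1028, 0.1335]
tcp_rot: [-2.803, 1.417, -0.0]
force: [-0.4, 0.1, -1.7]
grip_width: 0.016
grip_force: 117.3
t 26.32 at [ 0.5131 -0.1028  0.1335] h -53.64 tilt 0.01 q6 -2.56 grip 0.016 117.3 F [-0.4  0.1 -1.7]
yaw total 0.0005 shift total (units) [0.001 0.001 0.023]
plane [0.0104 0.0018 0.0536]
top n 653 centroid [ 0.6182 -0.2555] rect c [ 616.5 -247.6] size [83.8 94.2] ang 35.49 depth z 0.0538
plane [ 0.0039 -0.0328  0.0525]
scene n 1066 centroid [ 0.6247 -0.2451] rect c [ 619.6 -238.8] size [ 89.9 114. ] ang 37.19 depth z 0.0532
```

```bash
cat > ext.py <<'E'
from m import *
import sys
zc=float(sys.argv[1]); c,s=np.cos(np.radians(-53.7)),np.sin(np.radians(-53.7))
for n in ("top","scene"):
    d=dict(np.load(f'pics/{n}.npz'));W=pts(d);v,u=np.mgrid[:384,:512]
    P=planexy(d,np.c_[u.ravel(),v.ravel()],zc).reshape(384,512,3)[...,:2]-[.6193,-.2488]
    X=P@[c,s];Y=P@[-s,c]
    m=(abs(W[...,2]-zc)<.012)&(abs(X)<.1)&(abs(Y)<.08)
    cx=np.arange(-80,81,4)
    print(n,'X:lo..hi of Y, n')
    for a in cx:
        k=m&(abs(X*1000-a)<2)
        if k.sum()>3: print(a,(Y[k].min()*1e3).round(1),(Y[k].max()*1e3).round(1),k.sum(),end=' | ')
    print('\nY: X range')
    for a in cx:
        k=m&(abs(Y*1000-a)<2)
        if k.sum()>3: print(a,(X[k].min()*1e3).round(1),(X[k].max()*1e3).round(1),k.sum(),end=' | ')
    print()
E
python3 ext.py .053
```

```text
top X:lo..hi of Y, n
-56 -23.7 -17.0 4 | -52 -25.5 -16.4 4 | -48 -24.9 -11.5 7 | -44 -26.1 -10.9 7 | -40 -40.7 37.6 15 | -36 -42.6 40.0 19 | -32 -42.0 40.7 20 | -28 -41.4 39.4 22 | -24 -40.8 37.6 27 | -20 -42.6 40.0 30 | -16 -42.1 40.7 36 | -12 -41.5 39.4 35 | -8 -43.3 40.1 35 | -4 -42.7 38.2 36 | 0 -42.1 40.7 36 | 4 -43.4 39.4 35 | 8 -40.9 40.1 34 | 12 -42.8 38.2 35 | 16 -42.2 38.8 36 | 20 -43.4 39.4 35 | 24 -42.9 40.1 35 | 28 -40.4 38.2 34 | 32 -42.3 38.8 36 | 36 -43.5 39.4 36 | 40 -42.9 40.1 35 | 44 -40.5 38.2 23 | 
Y: X range
-44 -36.2 41.3 14 | -40 -41.1 43.3 35 | -36 -39.1 42.8 38 | -32 -39.7 42.3 34 | -28 -58.0 44.3 39 | -24 -56.1 43.8 43 | -20 -58.6 43.3 44 | -16 -54.8 42.8 42 | -12 -48.5 42.3 38 | -8 -40.4 44.2 39 | -4 -36.5 43.7 31 | 0 -30.2 43.3 34 | 4 -26.4 44.7 29 | 8 -24.5 44.2 32 | 12 -16.3 41.8 24 | 16 -16.8 43.7 28 | 20 -17.3 43.2 24 | 24 -19.7 44.7 30 | 28 -22.7 44.2 27 | 32 -25.1 43.7 31 | 36 -39.3 41.3 29 | 40 -37.4 43.2 24 | 
scene X:lo..hi of Y, n
-64 -7.9 6.8 8 | -60 -5.8 8.9 8 | -56 -3.6 11.0 9 | -52 -18.4 31.6 24 | -48 -18.3 31.5 27 | -44 -18.2 31.5 25 | -40 
[... 207 characters left out ...]
47 | 4 -38.3 48.9 50 | 8 -38.2 50.8 47 | 12 -38.1 48.8 46 | 16 -38.0 48.8 50 | 20 -37.9 48.7 49 | 24 -37.8 50.6 50 | 28 -37.7 48.5 50 | 32 -37.6 50.4 51 | 36 -37.5 46.4 47 | 40 -37.4 50.2 47 | 44 -37.3 48.3 51 | 48 -35.2 48.2 37 | 
Y: X range
-40 -9.6 12.7 7 | -36 -35.6 47.3 44 | -32 -35.0 49.3 44 | -28 -34.4 48.2 43 | -24 -36.0 46.6 43 | -20 -52.4 47.1 48 | -16 -51.8 47.5 51 | -12 -53.4 48.0 53 | -8 -64.4 48.4 56 | -4 -66.0 47.3 60 | 0 -67.0 47.8 63 | 4 -72.5 48.2 64 | 8 -64.0 48.7 61 | 12 -55.6 47.1 57 | 16 -52.8 47.6 56 | 20 -52.1 48.0 56 | 24 -51.5 48.4 54 | 28 -53.1 48.9 57 | 32 -52.4 47.8 52 | 36 -34.5 48.2 47 | 40 -33.9 48.7 46 | 44 -33.3 49.1 46 | 48 -31.2 49.5 45 | 52 -15.9 41.1 6 |
```

```bash
python3 -m pendant '-0.02 0.004 0 0;0 0 0.03 0;0 0 0.04 0;0 0 0.04 0;0 0 0.03 0;0 0 0.015 0;0 0 0 0;0 0 0 0'
python3 go.py .513 -.103 .11 -53.7
python3 meas.py .030; python3 ext.py .030
python3 - <<'E'
from m import *
t=dict(np.load('pics/top.npz'));s=dict(np.load('pics/scene.npz'))
a=cv2.resize(t["img"][125:215,280:380,::-1],(400,360),interpolation=cv2.INTER_CUBIC);b=cv2.resize(s["img"][190:290,130:230,::-1],(400,400),interpolation=cv2.INTER_CUBIC)
o=np.zeros((400,800,3),np.uint8);o[:360,:400]=a;o[:,400:]=b;cv2.imwrite('pics/c6.png',o)
E
```

```text
t: 27.42
position: [0.5106, -0.1009, 0.1104]
tcp_rot: [-2.803, 1.418, -0.0]
force: [-0.2, -0.2, -1.3]
grip_width: 0.016
grip_force: 117.3
t 27.43 at [ 0.5106 -0.1009  0.1104] h -53.65 tilt 0.02 q6 -2.56 grip 0.016 117.3 F [-0.2 -0.2 -1.3]
yaw total 0.0004 shift total (units) [ 0.021 -0.004  0.002]
plane [0.0008 0.0053 0.0307]
top n 651 centroid [ 0.6171 -0.2525] rect c [ 616.  -248.3] size [83.8 87.5] ang 35.58 depth z 0.0307
plane [-0.006  -0.0206  0.0295]
scene n 1085 centroid [ 0.6227 -0.2454] rect c [ 615.9 -237.6] size [ 91.8 117.3] ang 35.67 depth z 0.03
top X:lo..hi of Y, n
-60 -41.4 -17.2 8 | -56 -38.9 -16.6 7 | -52 -25.3 -11.6 6 | -48 -26.6 -9.1 8 | -44 -41.4 38.4 14 | -40 -43.3 39.0 18 | -36 -42.7 39.6 23 | -32 -42.1 37.8 25 | -28 -61.3 58.5 35 | -24 -63.2 59.2 41 | -20 -62.6 59.8 41 | -16 -62.0 57.9 41 | -12 -61.4 58.6 43 | -8 -60.8 56.7 42 | -4 -62.7 59.8 42 | 0 -62.1 58.0 41 | 4 -61.5 58.6 42 | 8 -60.9 59.2 43 | 12 -62.8 59.9 41 | 16 -62.2 53.5 39 | 20 -61.6 58.6 42 | 24 -59.1 39.0 36 | 28 -43.0 37.1 34 | 32 -42.4 37.8 32 | 36 -44.3 38.4 35 | 40 -43.7 39.0 32 | 52 -33.1 
[... 1101 characters left out ...]
 -52.7 69.1 54 | 36 -39.9 47.5 49 | 40 -39.8 47.4 48 | 44 -39.8 47.3 48 | 48 -31.4 47.2 4 | 60 -25.0 41.1 10 | 64 -27.0 43.0 12 | 
Y: X range
-52 -16.6 30.3 26 | -48 -18.3 30.8 27 | -44 -17.7 31.3 17 | -40 -38.2 42.8 21 | -36 -49.4 44.8 43 | -32 -55.0 47.3 47 | -28 -54.3 62.1 47 | -24 -49.7 66.0 46 | -20 -41.3 66.4 52 | -16 -54.7 64.9 56 | -12 -55.7 43.9 54 | -8 -69.2 44.4 57 | -4 -74.2 44.8 63 | 0 -69.6 45.2 62 | 4 -75.2 45.7 63 | 8 -62.6 44.6 58 | 12 -54.1 45.0 52 | 16 -55.8 45.5 48 | 20 -55.1 45.9 52 | 24 -56.1 44.4 52 | 28 -55.5 44.8 53 | 32 -53.2 61.2 50 | 36 -37.2 65.1 50 | 40 -53.6 67.1 56 | 44 -55.2 64.0 51 | 48 -50.7 47.0 36 | 60 -18.7 29.1 22 | 64 -19.7 29.6 28 | 68 -19.1 30.1 25 |
```

View pics/c6.png

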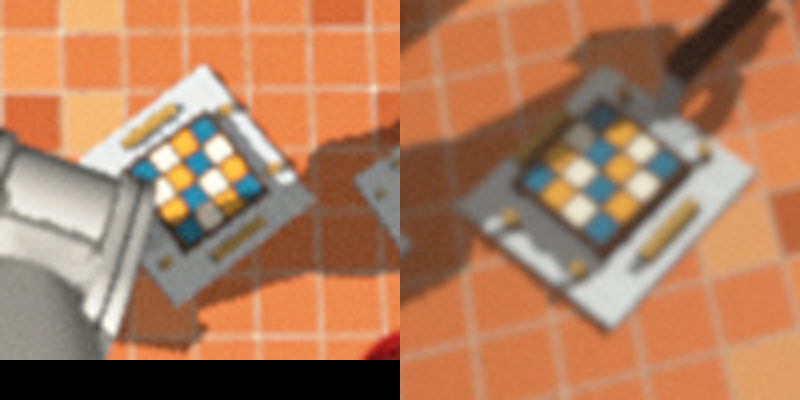

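Both cameras agree: relative to the stops, the coaster is about 0.5 mm back and 1 mm to the −y side, and about 0.7° off square. I'll trim that and lower it gently.

```bash
python3 -m pendant '0.01 -0.007 0 0;0 0 0.01 0;0 0 0.01 0;0 0 0.008 0;0 0 0.006 0;0 0 0.006 0;0 0 0.006 0;0 0 0.006 0;0 0 0 0;0 0 0 0'
python3 -m pendant '0 0 0.006 0;0 0 0.006 0;0 0 0 0;0 0 0 0;0 0 0 0'
python3 go.py .513 -.103 .1 -53.7; python3 meas.py .024
```

```text
t: 28.78
position: [0.5123, -0.1015, 0.1025]
tcp_rot: [2.803, -1.418, 0.0]
force: [-0.5, -0.9, -1.5]
grip_width: 0.0162
grip_force: 117.3
t: 29.4
position: [0.5123, -0.1015, 0.1007]
tcp_rot: [-2.803, 1.418, -0.0]
force: [0.1, -0.3, -1.4]
grip_width: 0.0159
grip_force: 117.3
t 29.4 at [ 0.5123 -0.1015  0.1007] h -53.65 tilt 0.01 q6 -2.56 grip 0.0159 117.3 F [ 0.1 -0.3 -1.4]
yaw total 0.0004 shift total (units) [0.011 0.002 0.005]
plane [ 0.0022 -0.0022  0.0223]
top n 672 centroid [ 0.6184 -0.2523] rect c [ 617.  -246.9] size [88.  95.4] ang 35.27 depth z 0.0228
plane [ 0.0145 -0.0306  0.0215]
scene n 1041 centroid [ 0.6231 -0.2462] rect c [ 618.2 -238.8] size [ 88.1 114. ] ang 36.65 depth z 0.0221
```

```bash
python3 -m pendant '0 0 0.004 0;0 0 0 0;0 0 0 0'; python3 -m pendant '-0.02 0 0 0;-0.04 0 0 0;-0.04 0 0 0;-0.04 0 0 0;0 0 0 0'; python3 ext.py .023 2>/dev/null >/dev/null; python3 meas.py .023; python3 ext.py .023 | cut -c1-1500
```

```text
t: 29.88
position: [0.5123, -0.1014, 0.1001]
tcp_rot: [-2.804, 1.418, -0.0]
force: [-0.2, -0.1, -0.9]
grip_width: 0.016
grip_force: 117.3
t: 30.5
position: [0.4995, -0.0841, 0.1001]
tcp_rot: [2.804, -1.417, -0.0]
force: [1.0, 0.3, -1.4]
grip_width: 0.0162
grip_force: 117.3
plane [ 0.0356 -0.0585  0.0217]
top n 831 centroid [ 0.6119 -0.2425] rect c [ 607.4 -234. ] size [ 88.1 125.6] ang 33.71 depth z 0.022
plane [ 0.0201 -0.0454  0.0209]
scene n 1210 centroid [ 0.6189 -0.241 ] rect c [ 624.4 -235.2] size [108.8 138. ] ang 7.87 depth z 0.0217
top X:lo..hi of Y, n
-80 -24.3 -4.4 9 | -76 -23.7 -3.7 8 | -72 -25.6 61.8 11 | -68 -69.1 3.8 14 | -64 -44.3 51.6 20 | -60 -43.7 63.7 23 | -56 -45.6 39.0 29 | -52 -40.6 64.3 23 | -48 -55.6 63.1 23 | -44 -61.8 54.2 23 | -40 -41.3 54.8 37 | -36 -60.6 39.6 34 | -32 -46.9 40.3 35 | -28 -42.0 56.7 36 | -24 -63.2 59.3 43 | -20 -60.7 59.9 42 | -16 -62.6 65.0 43 | -12 -62.0 63.8 41 | -8 -61.4 59.3 44 | -4 -62.7 60.0 46 | 0 -60.2 60.6 41 | 4 -59.6 56.8 37 | 8 -61.5 59.3 44 | 12 -62.7 67.0 47 | 16 -60.3 60.6 41 | 20 -62.1 56.8 39 | 24 -61.5 59.4 40 | 28 -42.
[... 1416 characters left out ...]
4 -37.3 48.1 49 | 48 -33.1 47.9 23 | 56 -26.7 37.9 5 | 60 -30.8 41.8 16 | 64 -28.7 41.7 13 | 
Y: X range
-56 -18.8 28.6 26 | -52 -20.4 31.2 28 | -48 -19.8 29.6 26 | -44 -17.0 39.0 18 | -40 -51.8 2.7 4 | -36 -57.4 45.7 44 | -32 -56.8 60.6 48 | -28 -52.1 64.6 53 | -24 -49.8 65.0 53 | -20 -35.2 67.0 50 | -16 -74.2 63.8 62 | -12 -73.5 46.3 63 | -8 -97.2 54.0 69 | -4 -92.3 47.2 73 | 0 -89.9 46.1 47 | 4 -97.4 44.5 60 | 8 -90.9 46.5 71 | 12 -82.1 47.0 66 | 16 -73.4 47.4 64 | 20 -74.4 46.3 62 | 24 -72.1 46.7 63 | 28 -73.0 59.7 65 | 32 -74.7 63.7 58 | 36 -56.0 65.6 54 | 40 -57.6 66.0 57 | 44 -55.4 48.9 52 | 48 -54.7 49.3 47 | 56 -20.8 50.2 17 | 60 -21.8 29.4 29 | 64 -21.3 29.9 29 | 68 -51.6 28.3 27 |
```

The coaster stayed put while the blade slid. I'll draw it the rest of the way out and lay it down.

```bash
python3 -m pendant '-0.05 0 0 0;-0.07 0 0 0;-0.08 0 0 0;-0.08 0 0 0;-0.08 0 0 0;-0.1 0 0 0;-0.1 0 0 0;-0.1 0 0 0;-0.1 0 0 0;-0.1 0 0 0'
python3 -m pendant '-0.05 0 0 0;0 0 0 0;0 0 0.03 0;0 0 0.03 0;0 0 0 0;0 0 0 0'
python3 go.py .4 .05 .0877 -53.7
```

```text
t: 31.85
position: [0.4228, 0.0202, 0.1]
tcp_rot: [2.804, -1.418, 0.0]
force: [-1.1, 0.0, -1.3]
grip_width: 0.0159
grip_force: 117.3
t: 32.6
position: [0.419, 0.0253, 0.0909]
tcp_rot: [2.803, -1.418, -0.0]
force: [-0.1, -0.8, -1.2]
grip_width: 0.0161
grip_force: 117.3
t 32.6 at [0.419  0.0253 0.0909] h -53.67 tilt 0.01 q6 -2.35 grip 0.0161 117.3 F [-0.1 -0.8 -1.2]
yaw total 0.0003 shift total (units) [-0.208  0.004  0.022]
```

```bash
python3 -m pendant '0 0 0.01 0;0 0 0.008 0;0 0 0 0;0 0 0 0'
python3 -m pendant '0 0 0 0;0 0 0 0;0 0 0 0;0 0 0 0;0 0 0 0' 1
python3 -m pendant '0 0 -0.1 0;0 0 -0.2 0;0 0 -0.2 0;0 0 -0.2 0;-0.2 0 -0.2 0;-0.2 0 0 0;0 0 0 0;0 0 0 0'
cat > fin.py <<'E'
from m import *
for n in ("top","scene"): grab(n)
t=dict(np.load('pics/top.npz'));s=dict(np.load('pics/scene.npz'))
hs=lambda d:cv2.cvtColor(d["img"],cv2.COLOR_RGB2HSV).astype(int)
for n,d in(('top',t),('scene',s)):
    W=pts(d);h=hs(d);near=(abs(W[...,0]-.51)<.075)&(abs(W[...,1]+.12)<.08)
    m=(h[...,1]<70)&(h[...,2]>80)&(W[...,2]<.01)&near&((W[...,0]-.6193)*.592-(W[...,1]+.2488)*.806<-.078)
    rect(n+' blade',d,m,.0025)
    m2=(W[...,2]>.03)&(W[...,2]<.06)&(abs(W[...,0]-.44)<.08)&(abs(W[...,1]-.0)<.08)
    rect(n+' handle',d,m2,.044)
    m=(abs(W[...,2]-.0225)<.007)&(abs(W[...,0]-.6193)<.065)&(abs(W[...,1]+.2488)<.065)
    m=cv2.morphologyEx(m.astype(np.uint8),cv2.MORPH_OPEN,np.ones((9,9)))
    rect(n+' coaster',d,m,.023)
    m=(abs(W[...,2]-.012)<.025)&(h[...,1]<90)&(h[...,2]>50)&(abs(W[...,0]-.6193)<.11)&(abs(W[...,1]+.2488)<.11)
    rect(n+' plate',d,m,.008)
E
python3 fin.py; python3 ext.py .023|cut -c1-900
```

```text
t: 33.1
position: [0.4189, 0.0254, 0.0884]
tcp_rot: [2.803, -1.418, 0.0]
force: [0.7, -0.1, -1.6]
grip_width: 0.0159
grip_force: 117.4
t: 33.72
position: [0.419, 0.0254, 0.0884]
tcp_rot: [-2.804, 1.418, -0.0]
force: [0.1, -0.8, -0.2]
grip_width: 0.0854
grip_force: 0.0
t: 34.72
position: [0.3836, 0.0736, 0.2233]
tcp_rot: [2.804, -1.417, 0.0]
force: [-0.1, -0.1, -0.1]
grip_width: 0.0855
grip_force: 0.0
top blade n 451 centroid [ 0.5182 -0.1098] rect c [ 517.5 -108.3] size [52.  98.4] ang 37.87 depth z 0.0024
top handle n 262 centroid [ 0.4425 -0.0103] rect c [443. -11.] size [ 18.7 129.1] ang 36.51 depth z 0.0436
top coaster n 442 centroid [ 0.6078 -0.2552] rect c [ 607.8 -254.5] size [82.1 67. ] ang 89.21 depth z 0.0227
top plate n 1549 centroid [ 0.618  -0.2468] rect c [ 619.1 -248.6] size [144.5 145.6] ang 36.94 depth z 0.0088
scene blade n 459 centroid [ 0.5221 -0.1094] rect c [ 520.8 -107.7] size [52.  95.5] ang 36.55 depth z 0.002
scene handle n 278 centroid [ 0.4554 -0.0138] rect c [455.6 -12.2] size [ 22.8 138.5] ang 36.6 depth z 0.042
scene coaster n 864 centroid [ 0.6272 -0.2
[... 1967 characters left out ...]
 -37.3 48.1 49 | 48 -33.1 46.0 22 | 56 -56.0 37.9 6 | 60 -30.8 43.8 19 | 64 -28.7 43.7 14 | 
Y: X range
-56 -18.8 54.4 27 | -52 -20.4 31.2 28 | -48 -19.8 29.6 26 | -44 -15.4 30.0 18 | -40 -51.8 41.6 5 | -36 -57.4 45.7 44 | -32 -56.8 60.6 48 | -28 -52.1 64.6 53 | -24 -51.5 65.0 53 | -20 -35.2 67.0 50 | -16 -36.8 63.8 47 | -12 -36.2 46.3 45 | -8 -35.6 46.8 45 | -4 -36.6 47.2 46 | 0 -34.4 58.4 35 | 4 -36.0 44.5 33 | 8 -35.4 46.5 45 | 12 -36.4 47.0 46 | 16 -35.8 70.6 47 | 20 -35.2 46.3 45 | 24 -34.6 46.7 45 | 28 -41.7 59.7 49 | 32 -35.7 63.7 51 | 36 -56.0 65.6 54 | 40 -57.6 66.0 57 | 44 -55.4 62.9 53 | 48 -54.7 45.8 45 | 56 -20.8 53.7 16 | 60 -21.8 29.4 29 | 64 -50.0 27.8 29 | 68 -19.1 28.3 24 |
```

```bash
python3 -c "
from cell import manip; print(manip.job_done())"
```

```text
the job is handed in; nothing more can be done
None
```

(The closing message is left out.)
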